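# Reset the turning stand's stop and take a moisture reading on a doll blank

### The arm

A 6-joint arm with a two-finger parallel gripper is mounted at the origin on the work surface. World frame = base frame: x ahead of the robot, y to its left, z up, the work surface at z = 0. Lengths are in m, angles in degrees, forces in N, time in s.
With the tool pointing down it reaches from about 0.25 to 0.775 m from the base axis. Payload 8.9 kg.
Tool frame: the origin (TCP) lies midway between the tips of the shut fingers; the grasp point (between the pads) lies grip_point_offset behind it (grip_point_offset is the distance from the TCP to the grasp point, in m); z points along the fingers, y is the line along which they close (so a half turn about z gives the same grasp; the last joint's range is limited). The gripper opens to 85 mm and grips with 20 to 120 N. Pads are 22 mm wide; open, the fingers measure 114 mm over their backs; the gripper's body (76 mm by 85 mm) begins 54 mm behind the grasp point. The pads swing forward as they close: fully open they stand 13 mm farther back than shut.
Start: joints at [-80.862, 16.656, -8.789, 64.555, 0, 82.019], TCP at [0.155, -0.502, 0.231] pointing down, gripper open.
Joint ranges: [-144.48, 144.48], [-52.06, 99.96], [-74.48, 78.29], [-112.23, 115.85], [-86.99, 84.42], [-180, 180]. Speed limits (degrees/s): [127.2, 127.2, 159.86, 180, 180, 180].

### API

Orientations are given as a 3x3 rotation matrix whose columns are the frame's x, y, z axes.
In Python, from cell import get_state, grab_frame, sign_off, spot_in, cut_out, spot_point, grip_point_offset gives the robot as it stands.
- The arm moves only by the shell command python3 -m inch 'ROWS' [OPENING] [FORCE]. ROWS is JSON, a list of rows, each an object with "delta_pos": the shift along the tool's x, y, z as a fraction of full scale, a list of three; "dr": the turn, a rotation vector about the tool's x, y, z as a fraction of full scale, a list of three. A call has exactly 8 rows; each row is the pose to reach, as a shift and turn from the pose commanded when the call began, along the tool's axes at that moment; what a row does not reach only later rows make up. Full scale, the value 1, is 1000 mm for a shift and pi/2 rad for a turn. A row lasts 1/8 s, in which the tool goes at most 62.5 mm and 10.7 degrees, less where a joint would pass 70% of its speed; a pose out of reach is approached as far as the arm can. A call with a number of a shift or a turn outside -1 to 1 is refused whole. A call with a gripper value outside its range is refused whole. OPENING is the opening, from 0 (shut) to 1 (fully open), set as the call begins (- or left out, the last holds). The fingers move at their own pace and stop on an object; FORCE is the grip in N (left out, the last holds). Time passes only in rows, so rows that repeat a pose let the fingers close, or fill a call up. It gives the time, the measured TCP pose, the force, the opening and the grip force at its end, in the units of the state.
- get_state(): the state, without advancing time (a new reading comes with each control period).
- grab_frame(name): name is "scene" or "top" or "wrist"; returns a dict with "image" (420x560x3 uint8, red, green, blue), "depth" (420x560 float32, m along the optical axis (not along the pixel's ray), 0 where there is no reading), "fov_y" (degrees; the focal length in pixels is half the picture's height over the tangent of half this angle, whatever the lens; pixels are square), "cx", "cy" (the principal point, pixels), "k1" (the pictures are not rectified: a ray, as slopes to the right and down, at radius r is drawn at 1 + k1 r^2 times it, then the intrinsics apply), "R" (3x3) and "t" (3): a world point X has camera coordinates R X + t. Camera axes: x right, y down, z forward; pixel columns grow to the right and rows downward; lengths in m; the calibration is good to about 2 mm. A picture is of the moment at which its call begins.
- sign_off(): hands the job in; it is judged then, once.
Trained networks look in a picture, given as the dict that the camera call returned (one of the last four; its "shot" number tells which), for a name from the list of things; names that differ only in an ending like _2 or _b are one class to them, and where a whole thing is asked for, a point or a joint stands for the part that bears it (a point fixed in the world has none). Each returns a list of dicts, best first, with "confidence" (0 to 1); they miss things now and then, are a little off and sometimes report something else, mostly with a low value. They report only what shows in the picture. A call takes as long as a camera call. They do not tell look-alikes from the thing itself.
- spot_in(picture, label): "position" ([x, y, z] in m, in world coordinates, good to about 4 mm: the middle of the surface that is visible of it).
- cut_out(picture, label): "mask" (420x560 bool, what is visible of it).
- spot_point(picture, label): "position" ([x, y, z] in m, in world coordinates, good to about 4 mm: a listed point, or the origin of a listed thing).
The state is a dict: "time": time; "joint_pos": joint angles; "qvel": joint speeds; "joint_efforts": joint torques, N m; "tcp_pos": TCP position; "tcp_rot": TCP orientation; "contact_force": force on the tool from outside, world axes, zero at the start; "wrist_torque": the same for the moment, N m; "gripper_width": finger opening in m; "finger_force": force on a finger pad.
Only numpy, scipy, OpenCV 4.12 (cv2) and the standard library are available. Lean on these libraries where they do the work, as an engineer would, in place of code of your own. Each camera call takes 0.05 s, during which the arm holds its last target. There are 200 camera calls.

### The job

Before the reading, check the turning stand's stop: push its mushroom button fully down, then twist its head clockwise (seen from above) as far as it goes to reset it, and leave it sprung back up. Then lift the moisture probe out of its wooden block and hold it, square to the wood, with its spring tip on the dot in the pencilled ring on the doll blank in the stand, pressing lightly so that the tip goes about half-way in. Finish while still holding the probe there; never push hard on the blank, and leave the other things on the bench where they are.

Things in the scene. Friction and masses are not known exactly. Their poses are not given: they have to be found in the camera images.
- stop_base: grey box of the stop button, fixed to the table, 80 x 80 mm and 50 mm tall, origin at the centre of its underside, z up; a collar 34 mm wide on top reaches 57 mm
- stop_top (a point): centre of the top of the black round mushroom head, 88 mm above the table when up. The head is 40 mm wide with upright sides from 68 to 84 mm above the table when up; a small white bar on its top shows how it is turned
- stop_press (a joint): how far the mushroom head is pushed down, m: 0 up, 0.008 fully down; spring from 1.2 N (up) to 6 N (fully down), it comes back up when let go
- stop_twist (a joint): how far the head is twisted, rad: 0 at the start, grows clockwise seen from above, end stop at 0.9; it stays where it is left and turns with 0.04 N m
- holder: dark wooden block, fixed to the table, 75 x 75 mm and 60 mm tall, origin at the centre of its underside; a 22 mm hole runs down through its middle and holds the probe
- probe: moisture probe of about 0.16 kg, standing nose down in the block. Origin at the end of its rigid metal nose, z up along the probe to the top of its handle. Nose: 18 mm wide, z 0 to 40 mm. Handle: grey, square, 30 x 30 mm (sides along its x and y), z 40 to 105 mm; the handle's lower shoulder rests on the block's top, so the handle stands 60 to 125 mm above the table
- probe_tip (a point): end of the probe's spring tip, a steel ball 8 mm wide, on the probe's axis 14 mm below its origin when not pushed in
- plunger (a joint): how far the spring tip is pushed into the probe, m: 0 out, 0.010 fully in; the spring gives 0.7 N (out) to 4.2 N (fully in)
- stand: turning stand, fixed to the table: steel base plate 100 x 310 mm, grey end blocks 120 mm (towards its -y) and 103 mm tall (towards its +y), between them the doll blank lying along the stand's y axis, its axis 85 mm above the table, belly radius 45 mm. Origin under the middle of the belly. Clear between the end blocks from y -88 to +117 mm
- spot (a point): the pencilled dot on the belly of the doll blank in the stand, in the middle of a pencilled ring 15 mm wide; the z axis of this frame points straight out of the wood, the y axis along the blank
- blank (a joint): how far the blank is turned about its axis, rad: 0 with the spot straight up, positive with the spot leaning towards the robot's side; stiff, it turns only with 0.25 N m or more, so a light touch does not turn it
- blank_tall: bystander: bare wooden doll blank, 130 mm tall, 94 mm wide, loose on the table, origin at the centre of its underside
- blank_small: bystander: bare wooden doll blank, 80 mm tall, 58 mm wide, loose on the table, origin at the centre of its underside
- figurine: bystander: small carved wooden figure, 93 mm tall, 48 mm wide, loose on the table, origin at the centre of its underside
- jar_a: bystander: capped glass paint jar, 44 mm wide, 55 mm tall, loose on the table, origin at the centre of its underside
- jar_b: bystander: capped amber glass paint jar, 44 mm wide, 55 mm tall, loose on the table, origin at the centre of its underside
- jar_cap: bystander: white plastic cap lying flat, 48 mm wide, 10 mm thick, loose on the table, origin at the centre of its underside
Mind the look-alikes: they are no part of the job. Of the things that look like the probe, the smaller one is meant. What is shaped like the stop_base but orange is not meant.

How it is judged (in metres and radians):
On the way, in this order (a step that is already met when the one before it is completed fails the run):
1. the mushroom button is pushed fully down (more than 6 mm) (value of joint stop_press above 0.006 m), for 0.1 s.
2. the button is up again and its head is twisted clockwise to reset (more than 0.65 rad) (value of joint stop_twist above 0.65 rad and value of joint stop_press below 0.002 m), for 0.1 s.
3. the probe is lifted clear of its block in the fingers (height (world z) of probe_tip above 0.075 m and contact force between the fingers and probe above 1 N and contact force between probe and holder below 0.05 N), for 0.1 s.
At the end, for the whole second after the job is handed in: Fingers hold the probe still: tip within 6 mm of the dot, axis within 0.2 rad of square to the wood, tip pushed in 2 to 8.5 mm, 0.8 to 6 N on the wood; the arm itself does not touch the stand; stop button less than 2 mm down, head twisted over 0.65 rad (all of step 2 and distance between probe_tip and spot below 0.006 m and angle between the z axis of probe and the z axis of spot, either way round below 0.2 rad and z of probe in the frame of spot above 0.003 m and value of joint plunger between 0.002 and 0.0085 m and contact force between probe and stand between 0.8 and 6 N and contact force between the fingers and probe above 2 N and contact force between the arm and stand below 0.2 N and linear speed of probe below 0.02 m/s); the arm keeps its last pose, push and grip.
It fails at once if the blank or stand is pushed with more than 15 N (contact force between stand and anything else above 15 N).
It fails at once if a bystander is moved more than 40 mm (distance of any of blank_tall, blank_small, figurine, jar_a, jar_b, jar_cap from where it was at the start of the episode above 0.04 m).
It also fails if it takes over 59 s, if anything falls off the work surface, if the arm or the gripper's body presses on something with over 40 N, if the wrist force passes 120 N, or if a joint passes its speed limit or range.

## Working session

There is one attempt and no reset: what is moved stays moved. The work goes in short steps, Python scripts to look and compute and a shell command to move; the robot and the scene stay as the last step left them, time stands still between calls to the robot, and variables do not carry over. Pictures are saved under pics/ and viewed, at most 10 in all, crops included, and the job is handed in when it is done.

```bash
ls; mkdir -p pics
cat > h.py <<'E'
import numpy as np, cv2
from cell import *
def K(p):
    f=p["image"].shape[0]/2/np.tan(np.radians(p["fov_y"])/2)
    return f
def px(p,X):
    c=np.array(p["R"])@np.array(X)+np.array(p["t"]);s=c[:2]/c[2];r2=s@s
    return s*(1+p["k1"]*r2)*K(p)+[p["cx"],p["cy"]]
def cloud(p):
    h,w=p["depth"].shape;f=K(p)
    u,v=np.meshgrid(np.arange(w),np.arange(h))
    A=np.array([[f,0,p["cx"]],[0,f,p["cy"]],[0,0,1]],float)
    q=cv2.undistortPoints(np.stack([u,v],-1).reshape(-1,1,2).astype(float),A,np.array([p["k1"],0,0,0,0.]))[:,0]
    d=p["depth"].reshape(-1,1)
    c=np.hstack([q*d,d])
    X=(c-np.array(p["t"]))@np.array(p["R"])
    X[d[:,0]==0]=np.nan
    return X.reshape(h,w,3)
def save(p,n,crop=None,scale=1):
    im=p["image"][:,:,::-1]
    if crop: a,b,c,d=crop; im=im[b:d,a:c]
    cv2.imwrite("pics/"+n,cv2.resize(im,None,fx=scale,fy=scale,interpolation=cv2.INTER_CUBIC))
E
python3 - <<'E'
from h import *
import pickle
print(grip_point_offset)
np.set_printoptions(precision=4,suppress=True)
ims=[]
for n in ["scene","top"]:
    p=grab_frame(n); ims.append(p); pickle.dump(p,open(n+".pkl","wb"))
    for l in ["stop_base","stop_top","holder","probe","stand","spot","blank_tall","blank_small","figurine","jar_a","jar_cap"]:
        for r in (spot_point(p,l))[:3]:
            print(n,l,np.array(r["position"]),round(r["confidence"],2),px(p,r["position"]).round())
for p,n in zip(ims,"st"): save(p,n+"0.png")
E
```

```text
pics
0.0187
scene stop_base [ 0.4466 -0.3559  0.0036] 0.71 [189. 137.]
scene stop_base [ 0.5883 -0.3669  0.0003] 0.6 [154. 168.]
scene stop_base [0.6947 0.4175 0.0009] 0.28 [396. 349.]
scene stop_top [ 0.4519 -0.356   0.0942] 0.74 [183. 116.]
scene stop_top [ 0.591  -0.3607  0.0858] 0.67 [149. 149.]
scene stop_top [ 0.4474 -0.3549  0.0016] 0.36 [189. 138.]
scene probe [0.5035 0.2034 0.0172] 0.65 [351. 238.]
scene probe [0.4962 0.308  0.0255] 0.63 [391. 254.]
scene probe [ 0.3732 -0.0132 -0.0004] 0.35 [302. 171.]
scene stand [ 0.6109  0.0163 -0.0002] 0.97 [265. 238.]
scene spot [0.5965 0.016  0.1273] 0.86 [268. 206.]
scene spot [0.3987 0.1583 0.0024] 0.6 [353. 204.]
scene blank_tall [ 0.7367 -0.2508 -0.0039] 0.74 [152. 226.]
scene blank_small [ 0.7203  0.246  -0.0022] 0.93 [323. 319.]
scene blank_small [0.6967 0.4173 0.0031] 0.68 [396. 350.]
scene figurine [ 0.3965  0.1594 -0.0007] 0.78 [353. 204.]
scene jar_a [0.6938 0.4179 0.0007] 0.94 [397. 349.]
scene jar_a [ 0.4188 -0.1379  0.0022] 0.7 [256. 162.]
scene jar_a [0.3996 0.1584 0.0014] 0.39 [353. 204.]
top stop_top [ 0.4431 -0.3545  
[... 232 characters left out ...]
op probe [ 0.7192  0.2549 -0.0016] 0.64 [181. 165.]
top stand [0.6112 0.0211 0.0011] 0.67 [275. 207.]
top spot [0.5954 0.0163 0.1233] 0.56 [278. 206.]
top spot [ 0.7168  0.2513 -0.0003] 0.44 [183. 166.]
top blank_tall [ 0.7331 -0.2546  0.    ] 0.72 [386. 159.]
top blank_tall [ 0.4111 -0.1442  0.0054] 0.45 [345. 290.]
top blank_small [0.7203 0.2492 0.0013] 0.93 [183. 164.]
top blank_small [ 0.4123 -0.1432 -0.0004] 0.32 [344. 289.]
top figurine [0.3955 0.1613 0.0014] 0.65 [217. 296.]
top jar_a [ 0.6949  0.4168 -0.0038] 0.61 [116. 175.]
top jar_a [ 0.4111 -0.142   0.0053] 0.56 [344. 290.]
top jar_a [ 0.4455 -0.3556  0.0868] 0.19 [443. 274.]
top jar_cap [ 0.3741 -0.0151 -0.0035] 0.89 [291. 305.]
```

Run:
```python
import cv2,numpy as np,pickle
s=pickle.load(open("scene.pkl","rb"))["image"][:,:,::-1];t=pickle.load(open("top.pkl","rb"))["image"][:,:,::-1]
r=lambda i,a,b,c,d:cv2.resize(i[b:d,a:c],(400,300),interpolation=cv2.INTER_CUBIC)
cv2.imwrite("pics/c1.png",np.vstack([np.hstack([r(s,110,80,230,170),r(s,310,160,430,280)]),np.hstack([r(s,210,160,330,250),r(t,130,190,250,280)])]))
```

```text
(no output)
```

View pics/s0.png

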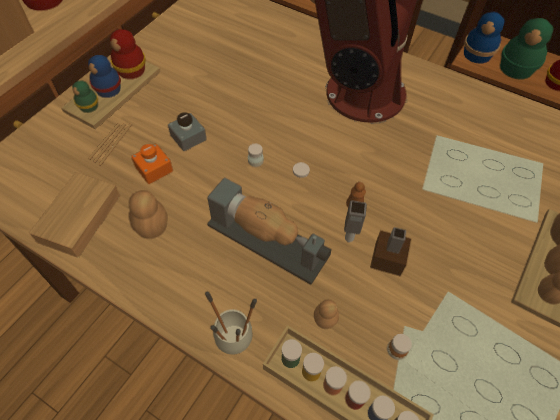

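View pics/t0.png

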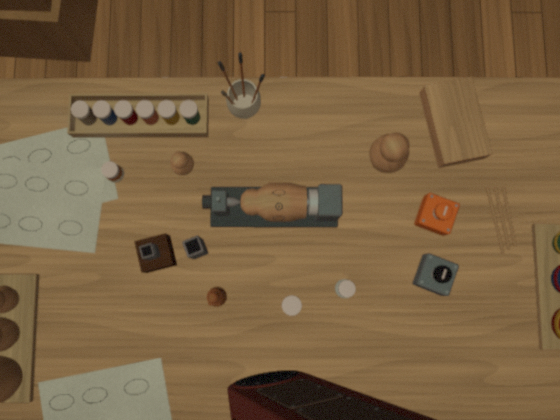

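View pics/c1.png

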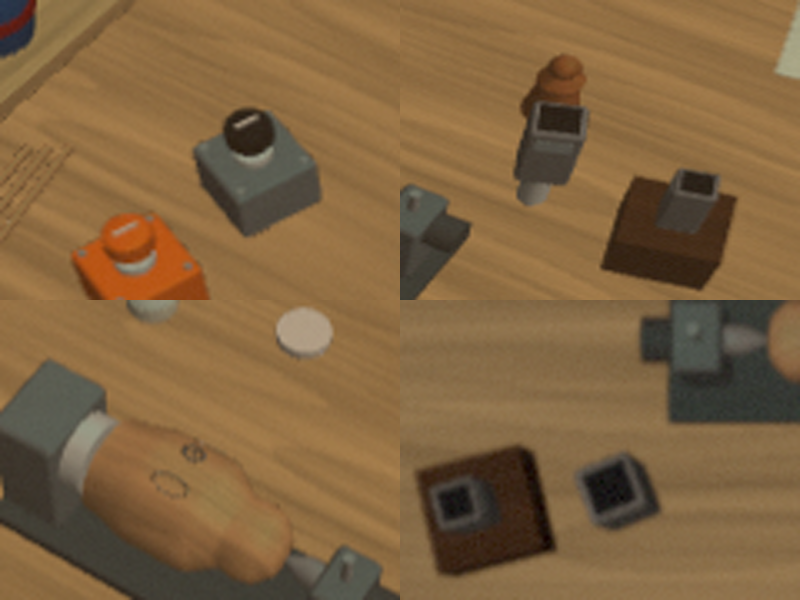

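The grey stop at scene (187,130) is the one meant; the one at (152,160) is orange, so it is the decoy. Of the two probes, the one in the dark block at scene (393,245) / top (148,252) is smaller. The loose one at scene (356,218) / top (196,247) is larger, so it is the decoy. The crop confirms both choices. The dotted ring is the small one at scene (268,205); the larger ring at (260,215) has no dot. Next I measure these more precisely.

Run:
```python
from h import *
import pickle
np.set_printoptions(precision=4,suppress=True)
P={n:pickle.load(open(n+".pkl","rb")) for n in ["scene","top"]}
C={n:cloud(P[n]) for n in P}
def near(n,c,r,z0,z1):
    X=C[n].reshape(-1,3); m=(np.hypot(X[:,0]-c[0],X[:,1]-c[1])<r)&(X[:,2]>z0)&(X[:,2]<z1)
    return X[m]
def rect(X):
    r=cv2.minAreaRect((X[:,:2]*1000).astype(np.float32)); return np.round(r[0],1),np.round(r[1],1),round(r[2],1)
for n in P:
    print(n)
    X=near(n,(.445,-.355),.06,.078,.1); print("head",len(X),cv2.minEnclosingCircle((X[:,:2]*1000).astype(np.float32)),np.median(X[:,2]))
    X=near(n,(.445,-.355),.07,.045,.055); print("boxtop",rect(X))
    X=near(n,(.497,.307),.05,.11,.14); print("handle top",len(X),rect(X),np.median(X[:,2]))
    X=near(n,(.497,.307),.07,.055,.066); print("holder top",rect(X))
    X=near(n,(.504,.2),.06,.09,.2); print("decoy",rect(X),X[:,2].max())
    X=near(n,(.611,.02),.25,.002,.02); 
    X=near(n,(.61,.165),.06,.09,.11); print("end +y",rect(X))
    X=near(n,(.61,-.1),.06,.112,.13); print("end -y",rect(X))
    X=near(n,(.61,.02),.06,.09,.16)
    X=X[abs(X[:,1]-.016)<.01]
    # circle fit x,z
    A=np.c_[X[:,0],X[:,2],np.ones(len(X))];s=np.linalg.lstsq(A,(X[:,0]**2+X[:,2]**2),rcond=None)[0];print("belly",s[0]/2,s[1]/2,np.sqrt(s[2]+(s[0]/2)**2+(s[1]/2)**2))
    for (x,y,z) in [(.596,.016,.125)]:
        u,v=px(P[n],(x,y,z)).astype(int)
        w=P[n]["image"][v-8:v+9,u-8:u+9].sum(2); print(u,v);print(w); print("surf",C[n][v,u])
```

```text
scene
head 147 ((446.7797546386719, -354.3059387207031), 23.00510597229004) 0.08734872419605742
boxtop (array([ 449.7, -354.5]), array([82.5, 80.9]), 67.9)
handle top 211 (array([500.1, 305.2]), array([34.7, 31.1]), 16.0) 0.12586776987880138
holder top (array([499.4, 305.5]), array([79.9, 75.6]), 14.9)
decoy (array([507.3, 200.2]), array([41.4, 39.3]), 22.1) 0.16184467259679383
end +y (array([614.5, 148. ]), array([84.1, 49.2]), 89.3)
end -y (array([614. , -83.2]), array([75.3, 85.1]), 0.7)
belly 0.6133327462367489 0.08908014368345497 0.042932831002447276
268 206
[[299 305 301 319 340 329 337 338 344 351 353 345 346 339 335 345 339]
 [277 278 268 285 300 319 335 336 337 345 347 351 353 347 342 335 335]
 [300 296 297 290 287 296 305 323 338 333 334 337 347 351 352 349 350]
 [307 304 303 306 299 298 291 294 274 306 332 333 336 344 346 354 356]
 [315 308 304 311 311 304 300 293 260 281 336 330 341 339 340 345 337]
 [329 321 321 319 308 257 273 262 259 268 310 294 295 326 340 337 338]
 [337 329 327 326 279 206 235 281 245 230 255 281 273 292 297 322 339]
 [340 338 339 332 253 227 287 280
[... 1800 characters left out ...]
 283 278 274 290 259 258 302 319 310 313]
 [312 320 316 317 298 249 255 293 255 254 282 261 241 297 318 309 305]
 [312 311 307 301 300 254 252 273 267 267 283 255 246 290 312 310 302]
 [308 311 304 309 303 279 256 253 257 279 264 230 250 287 307 302 310]
 [310 300 304 315 302 292 263 231 247 253 242 271 288 300 314 311 303]
 [310 292 296 304 298 295 286 263 258 264 276 296 293 296 300 300 307]
 [292 299 295 296 296 301 296 286 282 285 290 299 291 291 297 300 294]
 [290 289 294 296 290 277 296 292 283 296 290 292 284 291 281 284 285]
 [292 270 276 278 290 283 283 282 285 284 281 282 279 291 280 282 286]
 [263 268 263 267 274 261 266 258 264 275 266 259 257 270 278 270 267]]
surf [nan nan nan]
```

```bash
cat >> h.py <<'E'
FS=1.0;np.set_printoptions(precision=4,suppress=True)
from scipy.spatial.transform import Rotation as Ro
def move_to(p,Rt=None):
    s=get_state();R=np.array(s["tcp_rot"]);d=R.T@(np.array(p)-s["tcp_pos"])
    print("tcp",s["tcp_pos"],"t",s["time"]);print("R",R.ravel())
    print("delta_pos",d,"rows>=",np.abs(np.linalg.norm(d))/.0625)
    if Rt is not None:
        v=Ro.from_matrix(R.T@Rt).as_rotvec();print("dr",v/(np.pi/2),"deg",np.degrees(v),"rows>=",np.degrees(np.linalg.norm(v))/10.7)
def ray_cyl(p,u,v,cx,cz,r):
    A=np.array([[K(p),0,p["cx"]],[0,K(p),p["cy"]],[0,0,1]])
    q=cv2.undistortPoints(np.array([[[u,v]]],float),A,np.array([p["k1"],0,0,0,0.]))[0,0]
    R=np.array(p["R"]);o=-R.T@np.array(p["t"]);d=R.T@np.array([q[0],q[1],1])
    a=d[0]**2+d[2]**2;b=2*((o[0]-cx)*d[0]+(o[2]-cz)*d[2]);c=(o[0]-cx)**2+(o[2]-cz)**2-r*r
    X=o+d*(-b-np.sqrt(b*b-4*a*c))/2/a
    return X,np.arctan2(cx-X[0],X[2]-cz)
E
python3 - <<'E'
from h import *
import pickle
P={n:pickle.load(open(n+".pkl","rb")) for n in ["scene","top"]}
print(ray_cyl(P["top"],278.6,206.6,.613,.0855,.0445)); print(ray_cyl(P["scene"],267.7,205.8,.613,.0855,.0445))
move_to([.4475,-.355,.15]); print(get_state())
E
```

```text
(array([0.5945, 0.0152, 0.126 ]), np.float64(0.4282804088944706))
(array([0.5964, 0.0153, 0.1268]), np.float64(0.38325152342853924))
tcp [ 0.1545 -0.5017  0.2313] t 1.2
R [ 0.9557  0.2944 -0.      0.2944 -0.9557  0.     -0.     -0.     -1.    ]
delta_pos [ 0.3232 -0.054   0.0813] rows>= 5.401095046303339
{'time': 1.2, 'joint_pos': array([-80.8608,  16.6551,  -8.7923,  64.5548,  -0.0004,  82.0186]), 'qvel': array([ 0.0039,  0.1059, -0.0042,  0.0573, -0.0365, -0.0106]), 'joint_efforts': array([  0.0012, -53.7032,  33.1647,   0.0017,  -0.0004,  -0.    ]), 'tcp_pos': array([ 0.1545, -0.5017,  0.2313]), 'tcp_rot': array([[ 0.9557,  0.2944, -0.    ],
       [ 0.2944, -0.9557,  0.    ],
       [-0.    , -0.    , -1.    ]]), 'contact_force': array([-0.1319, -0.0738,  0.3156]), 'wrist_torque': array([ 0.0179, -0.0092, -0.0128]), 'finger_force': 0.0, 'gripper_width': 0.08506705817493886}
```

```bash
python3 -m inch '[{"delta_pos":[0.055,-0.009,0.014],"dr":[0,0,-0.1]},{"delta_pos":[0.11,-0.018,0.028],"dr":[0,0,-0.2]},{"delta_pos":[0.165,-0.027,0.042],"dr":[0,0,-0.3]},{"delta_pos":[0.22,-0.036,0.055],"dr":[0,0,-0.4]},{"delta_pos":[0.275,-0.045,0.07],"dr":[0,0,-0.5]},{"delta_pos":[0.323,-0.054,0.081],"dr":[0,0,-0.556]},{"delta_pos":[0.323,-0.054,0.081],"dr":[0,0,-0.556]},{"delta_pos":[0.323,-0.054,0.081],"dr":[0,0,-0.556]}]' 1 40
python3 - <<'E'
from h import *
p=grab_frame("wrist");X=cloud(p)
m=(X[...,2]>.082)&(X[...,2]<.095)&(np.hypot(X[...,0]-.4475,X[...,1]+.355)<.05)
q=X[m];print(len(q),cv2.minEnclosingCircle((q[:,:2]*1000).astype(np.float32)),q[:,2].max())
v,u=np.nonzero(m);print(u.min(),u.max(),v.min(),v.max())
for l in ["stop_top","stop_base"]:
  for r in spot_point(p,l)[:2]:print(l,r["position"],r["confidence"])
move_to([.4475,-.355,.066]);print(get_state()["joint_pos"])
save(p,"w1.png")
E
```

```text
time: 2.2
tcp_pos: [0.4471, -0.355, 0.1502]
tcp_rot: [[0.388, 0.922, -0.001], [0.922, -0.388, 0.0], [-0.0, -0.001, -1.0]]
contact_force: [0.1, -1.0, 0.4]
gripper_width: 0.0853
finger_force: 0.0
2938 ((445.6647644042969, -356.511962890625), 21.036487579345703) 0.09045209925015026
247 311 192 253
stop_top [0.4479, -0.3551, 0.089] 0.88
stop_top [0.5908, -0.3655, 0.0901] 0.69
stop_base [0.5916, -0.3642, -0.0041] 0.86
stop_base [0.4478, -0.354, 0.0025] 0.73
tcp [ 0.4466 -0.3559  0.1507] t 2.35
R [ 0.3899  0.9208  0.0002  0.9208 -0.3899 -0.0004 -0.0003  0.0003 -1.    ]
delta_pos [0.0012 0.0005 0.0847] rows>= 1.3549757714174304
[-45.8808  24.7558  -9.3745  55.844   -0.0104  67.0698]
```

View pics/w1.png

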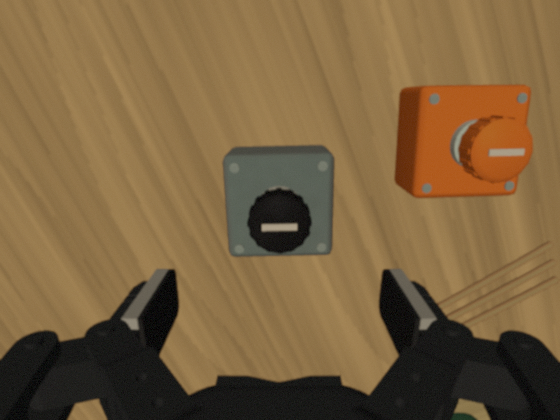

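The wrist view shows the grey stop at (280,205), with its black head centred between the fingers. The orange decoy is off to the right at (465,140). I'll descend and grip.

```bash
python3 -m inch '[{"delta_pos":[0.001,0,0.045],"dr":[0,0,0]},{"delta_pos":[0.001,0,0.085],"dr":[0,0,0]},{"delta_pos":[0.001,0,0.09],"dr":[0,0,0]},{"delta_pos":[0.001,0,0.09],"dr":[0,0,0]},{"delta_pos":[0.001,0,0.09],"dr":[0,0,0]},{"delta_pos":[0.001,0,0.09],"dr":[0,0,0]},{"delta_pos":[0.001,0,0.09],"dr":[0,0,0]},{"delta_pos":[0.001,0,0.09],"dr":[0,0,0]}]' 1 30
python3 -m inch '[{"delta_pos":[0,0,0],"dr":[0,0,0]},{"delta_pos":[0,0,0],"dr":[0,0,0]},{"delta_pos":[0,0,0],"dr":[0,0,0]},{"delta_pos":[0,0,0],"dr":[0,0,0]},{"delta_pos":[0,0,0],"dr":[0,0,0]},{"delta_pos":[0,0,0],"dr":[0,0,0]},{"delta_pos":[0,0,0],"dr":[0,0,0]},{"delta_pos":[0,0,0],"dr":[0,0,0]}]' 0.3 30
```

```text
time: 3.35
tcp_pos: [0.4478, -0.3542, 0.0606]
tcp_rot: [[0.388, 0.922, 0.0], [0.922, -0.388, -0.0], [-0.0, 0.0, -1.0]]
contact_force: [-0.5, -0.1, -0.5]
gripper_width: 0.0853
finger_force: 0.0
time: 4.35
tcp_pos: [0.4479, -0.3542, 0.0604]
tcp_rot: [[0.388, 0.922, 0.0], [0.922, -0.388, -0.0], [-0.0, 0.0, -1.0]]
contact_force: [2.6, -1.0, 0.8]
gripper_width: 0.0392
finger_force: 30.0
```

```bash
python3 -m inch '[{"delta_pos":[0,0,0.005],"dr":[0,0,0]},{"delta_pos":[0,0,0.0085],"dr":[0,0,0]},{"delta_pos":[0,0,0.0085],"dr":[0,0,0]},{"delta_pos":[0,0,0.0085],"dr":[0,0,0]},{"delta_pos":[0,0,0.0085],"dr":[0,0,0]},{"delta_pos":[0,0,0.0085],"dr":[0,0,0]},{"delta_pos":[0,0,0.0085],"dr":[0,0,0]},{"delta_pos":[0,0,0.0085],"dr":[0,0,0]}]'
```

```text
time: 5.35
tcp_pos: [0.4479, -0.3543, 0.0524]
tcp_rot: [[0.388, 0.922, 0.0], [0.922, -0.388, -0.0], [-0.0, 0.001, -1.0]]
contact_force: [-1.1, 2.3, 10.8]
gripper_width: 0.039
finger_force: 30.8
```

```bash
python3 -m inch '[{"delta_pos":[0,0,-0.005],"dr":[0,0,0]},{"delta_pos":[0,0,-0.0085],"dr":[0,0,0.05]},{"delta_pos":[0,0,-0.0085],"dr":[0,0,0.15]},{"delta_pos":[0,0,-0.0085],"dr":[0,0,0.25]},{"delta_pos":[0,0,-0.0085],"dr":[0,0,0.35]},{"delta_pos":[0,0,-0.0085],"dr":[0,0,0.45]},{"delta_pos":[0,0,-0.0085],"dr":[0,0,0.53]},{"delta_pos":[0,0,-0.0085],"dr":[0,0,0.58]}]'
python3 -c "
from h import *
print(get_state())"
```

```text
time: 6.35
tcp_pos: [0.4489, -0.3554, 0.0606]
tcp_rot: [[0.967, 0.255, 0.002], [0.255, -0.967, -0.002], [0.002, 0.003, -1.0]]
contact_force: [4.3, -3.6, 0.6]
gripper_width: 0.0388
finger_force: 30.9
{'time': 6.35, 'joint_pos': array([-45.6852,  30.0433, -15.8577,  43.9223,   0.0038, 119.5437]), 'qvel': array([-0.0983,  0.0012,  0.1172, -0.1013, -0.019 , 34.4003]), 'joint_efforts': array([ -0.2397, -61.8655,  23.6996,   2.3802,  -0.2775,  -0.5634]), 'tcp_pos': array([ 0.4489, -0.3554,  0.0606]), 'tcp_rot': array([[ 0.967 ,  0.255 ,  0.0022],
       [ 0.255 , -0.9669, -0.0022],
       [ 0.0016,  0.0027, -1.    ]]), 'contact_force': array([ 4.331 , -3.64  ,  0.6215]), 'wrist_torque': array([-0.7318, -0.9257,  0.2812]), 'finger_force': 30.86020243121311, 'gripper_width': 0.03880029201961638}
```

```bash
python3 -m inch '[{"delta_pos":[0,0,0],"dr":[0,0,0]},{"delta_pos":[0,0,0],"dr":[0,0,0]},{"delta_pos":[0,0,0],"dr":[0,0,0]},{"delta_pos":[0,0,0],"dr":[0,0,0]},{"delta_pos":[0,0,-0.03],"dr":[0,0,0]},{"delta_pos":[0,0,-0.08],"dr":[0,0,0]},{"delta_pos":[0,0,-0.14],"dr":[0,0,0]},{"delta_pos":[0,0,-0.14],"dr":[0,0,0]}]' 1
python3 - <<'E'
from h import *
p=grab_frame("top");u,v=px(p,(.4475,-.355,.088)).astype(int)
a=p["image"][v-22:v+23,u-30:u+31,::-1]
w=grab_frame("wrist");u,v=px(w,(.4475,-.355,.088)).astype(int);print(u,v)
X=cloud(w);m=(np.hypot(X[...,0]-.4475,X[...,1]+.355)<.018)&(X[...,2]>.07)
print("head z",np.median(X[m][:,2]))
vv,uu=np.nonzero(m&(w["image"].sum(2)>330)); print(len(uu))
q=X[vv,uu][:,:2];ev,V=np.linalg.eigh(np.cov((q-q.mean(0)).T));print("bar yaw",np.degrees(np.arctan2(V[1,1],V[0,1])))
save(w,"w2.png")
E
```

```text
time: 7.35
tcp_pos: [0.4497, -0.3561, 0.2051]
tcp_rot: [[0.966, 0.258, 0.006], [0.258, -0.966, -0.006], [0.004, 0.007, -1.0]]
contact_force: [0.0, -0.6, -0.3]
gripper_width: 0.0852
finger_force: 0.0
277 201
head z 0.2814256424815522
149
bar yaw 107.03240427420634
```

View pics/w2.png

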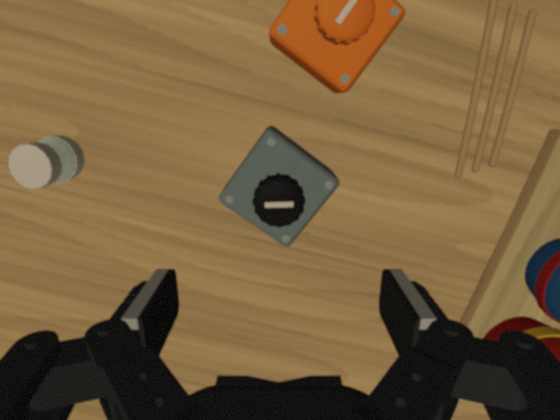

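The white bar at (280,204) is again level in the tool view while the box is turned, so the head turned about 52° with the gripper and is up. Now to the probe.

```bash
python3 -m inch '[{"delta_pos":[0.019,-0.055,-0.01],"dr":[0,0,-0.1]},{"delta_pos":[0.038,-0.11,-0.02],"dr":[0,0,-0.2]},{"delta_pos":[0.057,-0.165,-0.03],"dr":[0,0,-0.3]},{"delta_pos":[0.076,-0.22,-0.03],"dr":[0,0,-0.4]},{"delta_pos":[0.095,-0.275,-0.03],"dr":[0,0,-0.5]},{"delta_pos":[0.114,-0.33,-0.03],"dr":[0,0,-0.6]},{"delta_pos":[0.133,-0.385,-0.03],"dr":[0,0,-0.7]},{"delta_pos":[0.153,-0.438,-0.03],"dr":[0,0,-0.8]}]' 1
python3 - <<'E'
from h import *
a=np.radians(105.5);c,s=np.cos(a),np.sin(a)
move_to([.499,.3055,.21],np.array([[c,s,0],[s,-c,0],[0,0,-1]]))
p=grab_frame("wrist");save(p,"w3.png")
for r in spot_point(p,"spot")[:2]:print(r["position"],r["confidence"],px(p,r["position"]))
E
```

```text
time: 8.45
tcp_pos: [0.4813, 0.1104, 0.2288]
tcp_rot: [[0.048, 0.999, -0.003], [0.999, -0.048, -0.0], [-0.0, -0.003, -1.0]]
contact_force: [0.8, -0.5, -0.1]
gripper_width: 0.0853
finger_force: 0.0
tcp [0.4813 0.1104 0.2288] t 8.45
R [ 0.0476  0.9989 -0.0026  0.9989 -0.0477 -0.0002 -0.0004 -0.0026 -1.    ]
delta_pos [0.1957 0.0084 0.0187] rows>= 3.1489455507222766
dr [-0.0017 -0.     -0.2026] deg [ -0.1487  -0.0024 -18.2312] rows>= 1.703902797852263
[0.5937, 0.0154, 0.1236] 0.82 [421.1779 307.4921]
```

```bash
python3 -m inch '[{"delta_pos":[0.06,0.003,0],"dr":[0,0,-0.08]},{"delta_pos":[0.12,0.006,0],"dr":[0,0,-0.16]},{"delta_pos":[0.18,0.008,0],"dr":[0,0,-0.2]},{"delta_pos":[0.196,0.008,0],"dr":[0,0,-0.2]},{"delta_pos":[0.196,0.008,0.01],"dr":[0,0,-0.2]},{"delta_pos":[0.196,0.008,0.018],"dr":[0,0,-0.2]},{"delta_pos":[0.196,0.008,0.018],"dr":[0,0,-0.2]},{"delta_pos":[0.196,0.008,0.018],"dr":[0,0,-0.2]}]' 1
python3 - <<'E'
from h import *
p=grab_frame("wrist");X=cloud(p).reshape(-1,3)
for z0,z1 in[(.12,.132),(.055,.066)]:
    m=(np.hypot(X[:,0]-.499,X[:,1]-.3055)<.06)&(X[:,2]>z0)&(X[:,2]<z1)
    q=X[m];print(len(q),cv2.minAreaRect((q[:,:2]*1000).astype(np.float32)),np.median(q[:,2]))
a=np.radians(105.5);c,s=np.cos(a),np.sin(a)
move_to([.499,.3055,.082],np.array([[c,s,0],[s,-c,0],[0,0,-1]]))
save(p,"w4.png")
E
```

```text
time: 9.55
tcp_pos: [0.5011, 0.3029, 0.2125]
tcp_rot: [[-0.257, 0.966, 0.0], [0.966, 0.257, -0.0], [-0.0, 0.0, -1.0]]
contact_force: [-0.5, -0.8, 0.3]
gripper_width: 0.0853
finger_force: 0.0
1752 ((496.35882568359375, 306.06927490234375), (29.910367965698242, 29.90675926208496), 16.961557388305664) 0.12517736416730033
5019 ((496.49517822265625, 305.9139404296875), (75.42810821533203, 75.40845489501953), 14.448780059814453) 0.05991450270233158
tcp [0.5012 0.3031 0.2127] t 9.6
R [-0.257   0.9664  0.0005  0.9664  0.257   0.0002  0.      0.0005 -1.    ]
delta_pos [ 0.0028 -0.0016  0.1307] rows>= 2.091567335674693
dr [ 0.0003 -0.     -0.0067] deg [ 0.0293 -0.002  -0.606 ] rows>= 0.05670109990643289
```

View pics/w4.png

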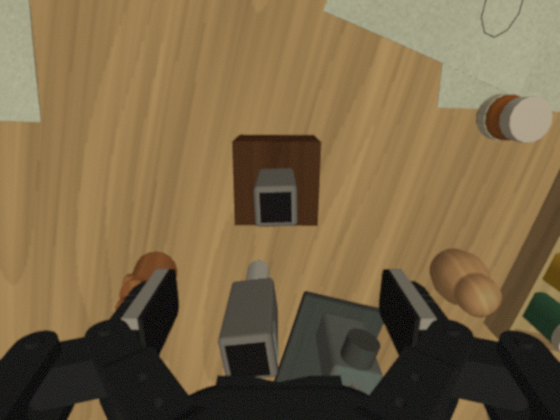

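The probe handle in the dark block is at (276,205), between the fingers. The decoy at (250,320) lies behind the tool, clear of the fingers' closing line. I'll descend and grip.

```bash
python3 -m inch '[{"delta_pos":[0.003,-0.002,0.03],"dr":[0,0,0]},{"delta_pos":[0.003,-0.002,0.08],"dr":[0,0,0]},{"delta_pos":[0.003,-0.002,0.12],"dr":[0,0,0]},{"delta_pos":[0.003,-0.002,0.132],"dr":[0,0,0]},{"delta_pos":[0.003,-0.002,0.132],"dr":[0,0,0]},{"delta_pos":[0.003,-0.002,0.132],"dr":[0,0,0]},{"delta_pos":[0.003,-0.002,0.132],"dr":[0,0,0]},{"delta_pos":[0.003,-0.002,0.132],"dr":[0,0,0]}]' 1 40
python3 -m inch '[{"delta_pos":[0,0,0],"dr":[0,0,0]},{"delta_pos":[0,0,0],"dr":[0,0,0]},{"delta_pos":[0,0,0],"dr":[0,0,0]},{"delta_pos":[0,0,0],"dr":[0,0,0]},{"delta_pos":[0,0,0],"dr":[0,0,0]},{"delta_pos":[0,0,0],"dr":[0,0,0]},{"delta_pos":[0,0,0],"dr":[0,0,0]},{"delta_pos":[0,0,0],"dr":[0,0,0]}]' 0.2 40
```

```text
time: 10.6
tcp_pos: [0.4986, 0.3064, 0.0811]
tcp_rot: [[-0.258, 0.966, 0.001], [0.966, 0.258, 0.001], [0.0, 0.001, -1.0]]
contact_force: [-0.4, 0.7, -0.1]
gripper_width: 0.0854
finger_force: 0.0
time: 11.6
tcp_pos: [0.4982, 0.3062, 0.0804]
tcp_rot: [[-0.258, 0.966, 0.0], [0.966, 0.258, 0.0], [0.0, 0.0, -1.0]]
contact_force: [0.1, -0.1, 3.5]
gripper_width: 0.0294
finger_force: 39.4
```

```bash
python3 -m inch '[{"delta_pos":[0,0,-0.02],"dr":[0,0,0]},{"delta_pos":[0,0,-0.05],"dr":[0,0,0]},{"delta_pos":[0,0,-0.08],"dr":[0,0,0]},{"delta_pos":[0,0,-0.11],"dr":[0,0,0]},{"delta_pos":[0,0,-0.14],"dr":[0,0,0]},{"delta_pos":[0,0,-0.165],"dr":[0,0,0]},{"delta_pos":[0,0,-0.17],"dr":[0,0,0]},{"delta_pos":[0,0,-0.17],"dr":[0,0,0]}]'
python3 - <<'E'
from h import *
print(get_state()["joint_pos"],get_state()["time"])
for n in ["scene","top"]:
    p=grab_frame(n)
    for l in ["probe_tip","probe","spot"]:
        for r in spot_point(p,l)[:3]:print(n,l,np.array(r["position"]),r["confidence"])
th=.40;ax=np.array([-np.sin(th),0,np.cos(th)])   # outward normal
spot=np.array([.613,.0153,.0855])+ax*.0445; print("spot",spot)
# target rotation: tool z=-ax, keep tool x near +y (yaw 90)
z=-ax; x=np.array([0,1.,0]);y=np.cross(z,x);Rt=np.c_[x,y,z]
tip=spot+ax*.03
move_to(tip+ax*.0744,Rt)
E
```

```text
time: 12.6
tcp_pos: [0.4979, 0.3061, 0.2495]
tcp_rot: [[-0.258, 0.966, -0.001], [0.966, 0.258, -0.0], [-0.0, -0.001, -1.0]]
contact_force: [-0.1, -0.1, -2.2]
gripper_width: 0.0296
finger_force: 39.4
[24.4123 22.7936  2.8865 70.1423 -0.001  99.457 ] 12.6
scene probe [0.5046 0.1997 0.0172] 0.64
scene probe [0.4944 0.306  0.1894] 0.46
scene spot [0.5968 0.02   0.1277] 0.68
scene spot [ 0.4495 -0.3549  0.0017] 0.25
top probe [0.5009 0.1982 0.0181] 0.85
top probe [0.4947 0.303  0.1891] 0.49
top spot [0.5947 0.0156 0.1216] 0.94
spot [0.5957 0.0153 0.1265]
tcp [0.498  0.3061 0.2499] t 13.0
R [-0.2582  0.9661 -0.0006  0.9661  0.2582 -0.0002 -0.0001 -0.0006 -1.    ]
delta_pos [-0.2957 -0.02    0.0273] rows>= 4.761943843946847
dr [-0.2536 -0.0331  0.164 ] deg [-22.821   -2.9823  14.7623] rows>= 2.555380482570624
```

```bash
python3 -m inch '[{"delta_pos":[-0.05,-0.003,0],"dr":[-0.04,-0.005,0.025]},{"delta_pos":[-0.1,-0.007,0],"dr":[-0.085,-0.011,0.055]},{"delta_pos":[-0.15,-0.01,0],"dr":[-0.127,-0.016,0.082]},{"delta_pos":[-0.2,-0.013,0],"dr":[-0.17,-0.022,0.11]},{"delta_pos":[-0.25,-0.017,0],"dr":[-0.21,-0.028,0.137]},{"delta_pos":[-0.296,-0.02,0.01],"dr":[-0.254,-0.033,0.164]},{"delta_pos":[-0.296,-0.02,0.027],"dr":[-0.254,-0.033,0.164]},{"delta_pos":[-0.296,-0.02,0.027],"dr":[-0.254,-0.033,0.164]}]'
python3 - <<'E'
from h import *
s=get_state();R=np.array(s["tcp_rot"]);print(s["tcp_pos"],R[:,2],s["time"],s["contact_force"]);tip=s["tcp_pos"]+R[:,2]*.0744;print("tip est",tip)
for n in ["scene","wrist","top"]:
    p=grab_frame(n)
    for l in ["probe_tip","spot"]:
        for r in spot_point(p,l)[:3]:print(n,l,np.array(r["position"]),r["confidence"],px(p,r["position"]))
    print(n,"tip px",px(p,tip))
    u,v=px(p,tip).astype(int)
    if n!="top":save(p,n+"5.png",(u-60,v-45,u+60,v+45),6) if n=="scene" else save(p,n+"5.png")
E
```

```text
time: 14.0
tcp_pos: [0.5539, 0.0147, 0.2221]
tcp_rot: [[0.001, 0.922, 0.388], [1.0, -0.001, 0.0], [0.001, 0.388, -0.922]]
contact_force: [-0.3, 0.7, -1.5]
gripper_width: 0.0297
finger_force: 39.7
[0.5539 0.0147 0.2221] [ 0.388   0.0005 -0.9216] 14.0 [-0.253   0.7084 -1.5474]
tip est [0.5828 0.0147 0.1535]
scene spot [0.598  0.0182 0.1281] 0.59 [268.3713 206.5309]
scene tip px [270.6291 195.1755]
wrist spot [0.5955 0.0191 0.1291] 0.95 [279.5579 200.4305]
wrist tip px [276.4712 218.3753]
top spot [0.5987 0.0142 0.1259] 0.88 [279.0577 204.7362]
top tip px [279.0667 210.0631]
```

View pics/wrist5.png

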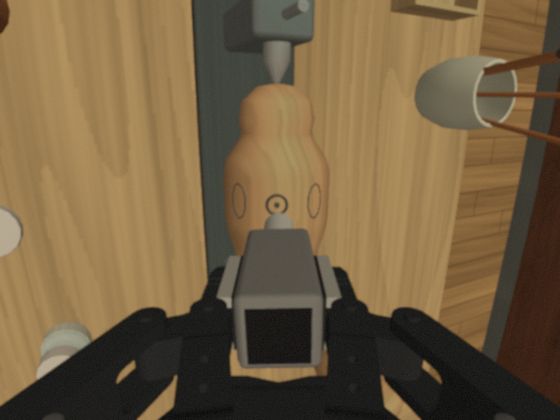

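View pics/scene5.png

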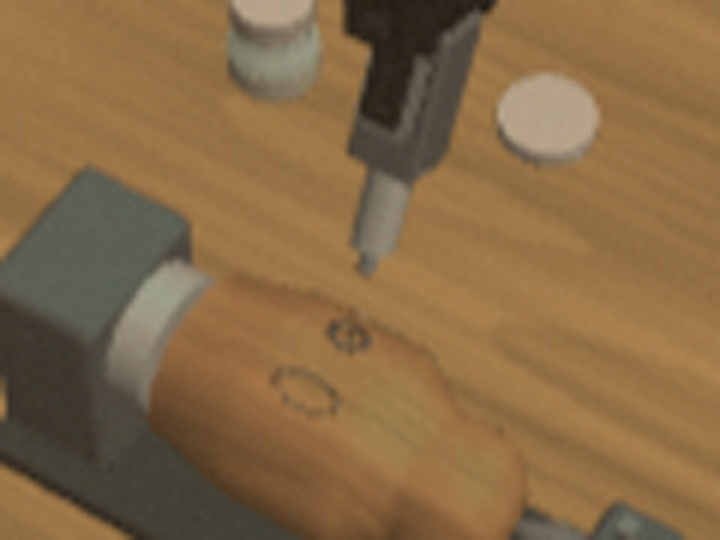

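The wrist view shows the dotted ring at (277,205) just ahead of the probe nose at (278,220). The scene crop has the tip where I computed it. I'll refine the spot from the wrist ray.

Run:
```python
from h import *
p=grab_frame("wrist")
g=p["image"][190:220,262:292].sum(2)
m=g<g.min()+150; v,u=np.nonzero(m); print("dark px",u.mean()+262,v.mean()+190,u.min()+262,u.max()+262,v.min()+190,v.max()+190)
X=cloud(p);q=X[188:212,268:288].reshape(-1,3);q=q[~np.isnan(q[:,0])];print("cloud mean at ring",q.mean(0))
m=(abs(X[...,1]-.02)<.012)&(abs(X[...,0]-.613)<.046)&(X[...,2]>.09)&(X[...,2]<.14);y=X[m]
A=np.c_[y[:,0],y[:,2],np.ones(len(y))];s=np.linalg.lstsq(A,(y[:,0]**2+y[:,2]**2),rcond=None)[0];print("belly",len(y),s[0]/2,s[1]/2,np.sqrt(s[2]+(s[0]/2)**2+(s[1]/2)**2))
for vv in(204,205):print(ray_cyl(p,277,vv,.613,.085,.0447))
S,th=ray_cyl(p,277,204.7,.613,.085,.0447)
ax=np.array([-np.sin(th),0,np.cos(th)]);z=-ax;x=np.array([0,1.,0]);Rt=np.c_[x,np.cross(z,x),z]
move_to(S+ax*(.0744+.006),Rt)
```

```text
dark px 275.9469696969697 204.2310606060606 266 288 193 219
cloud mean at ring [0.5944 0.0192 0.1267]
belly 3039 0.6108397143956737 0.08566761125329521 0.04425757961114037
(array([0.5944, 0.0155, 0.1256]), np.float64(0.4292674395955718))
(array([0.5944, 0.0147, 0.1256]), np.float64(0.42927360330908365))
tcp [0.5554 0.0153 0.2235] t 14.5
R [-0.0006  0.9205  0.3908  1.      0.0003  0.0007  0.0005  0.3908 -0.9205]
delta_pos [-0.0004 -0.0046  0.025 ] rows>= 0.4063742566349524
dr [-0.0177 -0.0004  0.0002] deg [-1.5917 -0.0394  0.0172] rows>= 0.14880789900422967
```

```bash
python3 -m inch '[{"delta_pos":[0,0,0.008],"dr":[0,0,0]},{"delta_pos":[0,0,0.016],"dr":[0,0,0]},{"delta_pos":[0,0,0.021],"dr":[0,0,0]},{"delta_pos":[0,0,0.024],"dr":[0,0,0]},{"delta_pos":[0,0,0.024],"dr":[0,0,0]},{"delta_pos":[0,0,0.024],"dr":[0,0,0]},{"delta_pos":[0,0,0.024],"dr":[0,0,0]},{"delta_pos":[0,0,0.024],"dr":[0,0,0]}]'
python3 - <<'E'
from h import *
P=[];F=[]
for i in range(4):
    p=grab_frame("wrist");s=get_state();P.append(s["tcp_pos"]);F.append(s["contact_force"])
P=np.mean(P,0);R=np.array(s["tcp_rot"]);tip=P+R[:,2]*.0744
print(P,"tip",tip,"F",np.mean(F,0),"Fz tool",np.mean(F,0)@R[:,2])
q=grab_frame("scene");u,v=px(q,tip).astype(int);print(px(q,tip))
a=cv2.resize(q["image"][v-25:v+20,u-30:u+30,::-1],(400,300),interpolation=cv2.INTER_CUBIC)
b=cv2.resize(p["image"][170:260,220:340,::-1],(400,300),interpolation=cv2.INTER_CUBIC)
cv2.imwrite("pics/c6.png",np.hstack([a,b]))
E
```

```text
time: 15.5
tcp_pos: [0.5647, 0.0151, 0.2014]
tcp_rot: [[-0.0, 0.92, 0.391], [1.0, -0.0, 0.0], [0.0, 0.391, -0.92]]
contact_force: [0.9, 0.3, -2.4]
gripper_width: 0.03
finger_force: 39.8
[0.5646 0.0151 0.2013] tip [0.5937 0.0151 0.1328] F [ 0.3965  0.2399 -1.7642] Fz tool 1.7790291207243938
[268.2503 203.5375]
```

View pics/c6.png

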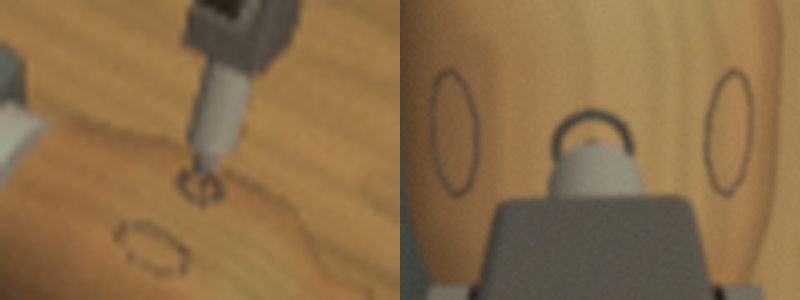

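The tip (left crop (207,167)) is just above the ringed dot (203,187). In the wrist crop the nose (595) is centred on the ring (593). Creeping in.

```bash
python3 -m inch '[{"delta_pos":[0,0,0.002],"dr":[0,0,0]},{"delta_pos":[0,0,0.004],"dr":[0,0,0]},{"delta_pos":[0,0,0.006],"dr":[0,0,0]},{"delta_pos":[0,0,0.008],"dr":[0,0,0]},{"delta_pos":[0,0,0.009],"dr":[0,0,0]},{"delta_pos":[0,0,0.009],"dr":[0,0,0]},{"delta_pos":[0,0,0.009],"dr":[0,0,0]},{"delta_pos":[0,0,0.009],"dr":[0,0,0]}]'
cat > chk.py <<'E'
from h import *
P=[];F=[]
for i in range(8):
    p=grab_frame("wrist");s=get_state();P.append(s["tcp_pos"]);F.append(s["contact_force"])
P=np.mean(P,0);R=np.array(s["tcp_rot"]);tip=P+R[:,2]*.0744
F=np.array(F)@R[:,2]
print(s["time"],P,"rigid tip",tip,"Fz tool",F.mean(),F.std(),"radius",np.hypot(tip[0]-.613,tip[2]-.085))
E
python3 chk.py
```

```text
time: 16.75
tcp_pos: [0.5681, 0.0151, 0.1929]
tcp_rot: [[-0.0, 0.921, 0.391], [1.0, -0.0, 0.001], [0.001, 0.391, -0.921]]
contact_force: [-2.2, -0.1, -0.3]
gripper_width: 0.0295
finger_force: 39.9
17.15 [0.5681 0.0151 0.1929] rigid tip [0.5972 0.0151 0.1244] Fz tool -0.12003875238827104 0.5695941597302394 radius 0.04250341766490337
```

```bash
python3 -m inch '[{"delta_pos":[0,0,0.001],"dr":[0,0,0]},{"delta_pos":[0,0,0.002],"dr":[0,0,0]},{"delta_pos":[0,0,0.002],"dr":[0,0,0]},{"delta_pos":[0,0,0.002],"dr":[0,0,0]},{"delta_pos":[0,0,0.002],"dr":[0,0,0]},{"delta_pos":[0,0,0.002],"dr":[0,0,0]},{"delta_pos":[0,0,0.002],"dr":[0,0,0]},{"delta_pos":[0,0,0.002],"dr":[0,0,0]}]'
python3 chk.py
python3 - <<'E'
from h import *
p=grab_frame("scene");w=grab_frame("wrist")
a=cv2.resize(p["image"][180:225,238:298,::-1],(400,300),interpolation=cv2.INTER_CUBIC)
b=cv2.resize(w["image"][170:260,220:340,::-1],(400,300),interpolation=cv2.INTER_CUBIC)
cv2.imwrite("pics/c7.png",np.hstack([a,b]))
E
```

```text
time: 18.15
tcp_pos: [0.5689, 0.0151, 0.1911]
tcp_rot: [[-0.0, 0.921, 0.391], [1.0, -0.0, 0.001], [0.001, 0.391, -0.921]]
contact_force: [-2.3, 0.3, 0.4]
gripper_width: 0.0296
finger_force: 40.0
18.55 [0.5689 0.0151 0.1911] rigid tip [0.598  0.0151 0.1226] Fz tool -0.7698434188412744 0.3562721613225573 radius 0.040489027072789056
```

View pics/c7.png

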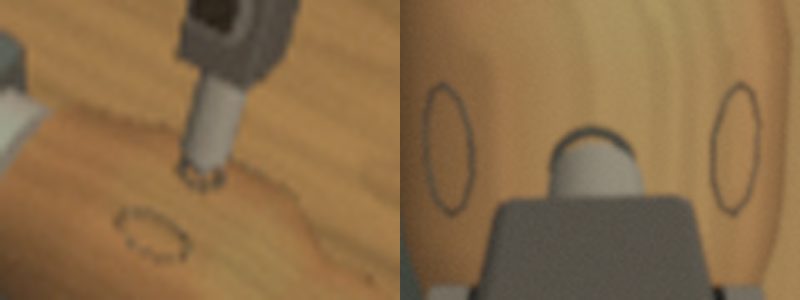

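Run:
```python
from h import *
w=grab_frame("wrist");s=get_state();R=np.array(s["tcp_rot"])
g=w["image"][195:235,:].sum(2)
print(g[5:25,396-122])
print(g[5:25,397-118])
c=s["tcp_pos"]+R[:,2]*(.0744-.0045)
print("contact",c,"ring top px predicted",px(w,c+R[:,0]*.0075),px(w,c),"sides",px(w,c+R[:,1]*.0075),px(w,c-R[:,1]*.0075))
for l in ["spot","probe_tip"]:
    for r in spot_point(w,l)[:1]:print(l,r["position"],r["confidence"])
```

```text
[372 371 368 367 367 370 364 342 279 221 211 269 332 358 363 359 359 358
 359 357]
[390 387 390 389 389 389 380 344 279 220 236 311 367 395 398 391 397 393
 396 393]
contact [0.5962 0.0151 0.1268] ring top px predicted [280.6208 208.9963] [280.5941 220.0463] sides [292.193  220.0496] [268.9943 220.0412]
spot [0.5941, 0.016, 0.1245] 0.8
probe_tip [0.6098, 0.0159, -0.0018] 0.37
```

```bash
python3 -c "
from cell import *
print(sign_off())"
```

```text
the job is handed in; nothing more can be done
None
```

The job is handed in; the hand-in gave no verdict, so these are my own readings. The grey stop was pushed fully down, twisted about 52° clockwise and left up. The probe is still held square on the ringed dot, its tip about 5 mm in at about 2.5 N and within about 2 mm of the dot.

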